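Load, index and date-code a pastry tin on a packing carousel

ROBOT

A 7-joint arm with a two-finger parallel gripper is mounted at the origin on the work surface. World frame = base frame: x ahead of the robot, y to its left, z up, the work surface at z = 0. Lengths are in m, angles in rad, forces in N, time in s.
With the tool pointing down it reaches from about 0.425 to 0.925 m from the base axis. Payload 6.8 kg.
Tool frame: the origin (TCP) lies at the very end of the fingers, on their centre line; the grasp point (between the pads) lies 19 mm behind it (r.hold_point_z is the distance from the TCP to the grasp point, in m); z points along the fingers, y is the direction in which the jaws open and shut (so a half turn about z gives the same grasp; the last joint's range is limited). The gripper opens to 85 mm and grips with 20 to 120 N. Pads are 22 mm wide; open, the fingers measure 114 mm over their backs; the gripper's body (76 mm by 85 mm) begins 54 mm behind the grasp point. The pads swing forward as they close: fully open they stand 13 mm farther back than shut.
Start: joints at [1.217, 0.477, 0.022, 1.555, -0.011, 1.109, -0.083], TCP at [0.164, -0.655, 0.231] pointing down, gripper open.
Joint ranges: [-2.96, 2.96], [-0.34, 2.1], [-1.41, 1.46], [0.24, 2.44], [-1.37, 4.51], [0.17, 1.92], [-2.96, 2.96]. Speed limits (rad/s): [2.39, 2.39, 3.14, 3.14, 3.14, 3.14, 3.14].

INTERFACE

Orientations are given as a rotation vector (axis times angle).
In Python, from bench import r gives the robot as it stands.
- The arm moves only by the tool play_rows, never from a script. Its argument "commands" is a list of rows, each a list of 7 numbers: the finger opening in m, from 0 to 0.0854, then the shift along the tool's x, y, z in m, then the turn, a rotation vector about the tool's x, y, z in rad. In form: [[gripper, dx, dy, dz, rx, ry, rz], ...]. A call has 1 to 5 rows; each row shifts and turns the commanded pose from where the row before left it, along the tool's axes as they then stand; what a row does not reach is not made up. A row lasts 1/12 s, in which the tool goes at most 41.7 mm and 7.16 degrees, less where a joint would pass 70% of its speed; a pose out of reach is approached as far as the arm can. A call with a gripper value outside its range is refused whole. The fingers move at their own pace and stop on an object; "force" is the grip in N (left out, the last holds). Time passes only in rows, so rows that do not move let the fingers close. It gives the time, the measured TCP pose, the force and the opening at its end, in the units of the state.
- r.get_obs(): the state, without advancing time (a new reading comes with each control period).
- r.grab_frame(name): name is "scene" or "top" or "wrist"; returns a dict with "pixels" (384x512x3 uint8, red, green, blue), "vfov" (degrees; the focal length in pixels is half the picture's height over the tangent of half this angle, whatever the lens; pixels are square), "cx", "cy" (the principal point, pixels), "world_to_cam" (4x4, takes a point from world to camera coordinates). Camera axes: x right, y down, z forward; pixel columns grow to the right and rows downward; lengths in m; the calibration is good to about 2 mm. A picture is of the moment at which its call begins. There is no depth.
- r.hand_in(): hands the job in, once; it reports no verdict.
The state is a dict: "clock": time; "joints": joint angles; "qvel": joint speeds; "tau": joint torques, N m; "tcp_pos": TCP position; "orientation": TCP orientation; "contact_force": force on the tool from outside, world axes, zero at the start; "moment": the same for the moment, N m; "grip_width": finger opening in m.
Only numpy, scipy, OpenCV 4.12 (cv2) and the standard library are available. Lean on these libraries where they do the work, as an engineer would, in place of code of your own. Each camera call takes 0.05 s, during which the arm holds its last target.

TASK

Put the red pastry tin upright into the one empty nest of the packing carousel, let go of it, then turn the carousel one click clockwise (seen from above) so that the red tin stops in front of the clamped date coder. Then squeeze the coder's orange trigger fully and let it spring back. Turn no further than that one click, never squeeze the trigger before the tin has arrived, keep the five green tins in their nests, and leave the jar, the red packet and the white cup where they are.

Things in the scene. Friction and masses are not known exactly. Their poses are not given: they have to be found in the camera images.
- tin: the red round pastry tin with a white lid, loose, 50 mm in diameter, 50 mm tall, about 0.12 kg, standing on the table; origin at the centre of its underside, z up
- carousel: grey fixed base of the packing carousel, 36 mm tall, on the table; origin on the carousel's vertical axis at table height; its x axis points from there to the coder (a red block on the base marks that station)
- turret (a joint): angle of the carousel's round aluminium plate (236 mm in diameter, top 50 mm above the table): 0 at the start, grows clockwise seen from above; sprung detents every 1.047 rad (60 degrees), about 3 N at a post to push past one, after half way it snaps to the next
- empty_nest (a point): centre of the empty nest on the plate's upper face (50 mm above the table), 85 mm from the axis, one click before the coder's station; turns with the plate. Four brass pins (6 mm thick, 9 mm tall) stand +-22.6 mm along the radius and +-22.6 mm across it: 4 mm of play round a tin, and room for fingers on the radial line. Neighbouring tins stand 85 mm away, centre to centre
- post_a (a point): grip point of a turning post on the plate: middle of its black upright cylindrical knob, 22 mm in diameter, 32 mm tall (114 to 146 mm above the table) on a 10 mm steel rod, 102 mm from the axis; turns with the plate; tins beside it reach 100 mm above the table
- post_b (a point): grip point of the second turning post, alike, on the far side of the axis from the first
- coder: white hand ink-jet date coder clamped with its grip upward, fixed; origin under its middle at table height, muzzle along its -x towards the carousel. Barrel 36 mm wide, top 95 mm above the table, x -90 to +41 mm; base plate x -40 to +60 mm, 80 mm wide; grey upright grip x +7 to +29 mm, 26 mm wide, top 175 mm above the table
- trigger (a joint): angle of the orange sprung trigger: 0 at rest, 0.28 rad fully squeezed against its stop; hinged at its foot (coder x -16 mm, 98 mm above the table), it swings towards the grip; about 13 N at the pad when fully squeezed
- trigger_pad (a point): where to press the trigger: middle of its outer (muzzle side) face, 153 mm above the table, 18 mm wide, 8 mm thick; its top is 170 mm above the table. At rest this face is 49 mm from the grip's back, fully squeezed 34 mm
- grip_back (a point): the matching point on the back of the fixed grip, 153 mm above the table, facing away from the muzzle
- jar: amber jar with a brass lid, bystander, 58 mm in diameter, 90 mm tall; origin at the centre of its underside
- packet: red wrapped packet tied with string, bystander, 80 x 60 x 34 mm along its x, y, z; origin at the centre of its underside
- cup: white cup, bystander, 68 mm in diameter at the rim, 80 mm tall; origin at the centre of its underside
- tin1: green tin number 1 with a brass lid, loose in its nest 1 on the carousel, same size as the red tin; origin at the centre of its underside
- tin2: green tin number 2 with a brass lid, loose in its nest 2 on the carousel, same size as the red tin; origin at the centre of its underside
- tin3: green tin number 3 with a brass lid, loose in its nest 3 on the carousel, same size as the red tin; origin at the centre of its underside
- tin4: green tin number 4 with a brass lid, loose in its nest 4 on the carousel, same size as the red tin; origin at the centre of its underside
- tin5: green tin number 5 with a brass lid, loose in its nest 5 on the carousel, same size as the red tin; origin at the centre of its underside
- nest1 (a point): centre of nest 1 on the plate's upper face, holding green tin 1
- nest2 (a point): centre of nest 2 on the plate's upper face, holding green tin 2
- nest3 (a point): centre of nest 3 on the plate's upper face, holding green tin 3
- nest4 (a point): centre of nest 4 on the plate's upper face, holding green tin 4
- nest5 (a point): centre of nest 5 on the plate's upper face, holding green tin 5
Not all that is in view belongs to the job. Leave any pink or turquoise look-alike of the tin2 alone.

How it is judged:
By the outcome, as a careful person would: the job done as asked, in the order asked, and still so for the second after the job is handed in, with the robot touching nothing.
It also fails if it takes over 51 s, if anything falls off the work surface, if the arm or the gripper's body presses on something with over 40 N, if the wrist force passes 120 N, or if a joint passes its speed limit or range.

## Working session

There is one attempt and no reset: what is moved stays moved. The work goes in short steps, Python scripts to look and compute and a tool call to move; the robot and the scene stay as the last step left them, time stands still between calls to the robot, and variables do not carry over. Pictures are saved under pics/ and viewed, and the job is handed in when it is done.

Besides the shell and the picture viewer there is one more tool, called after "Call:" by a JSON object that holds its "op" and its "data", one argument or row to a line. play_rows: Moves the arm, as the interface text tells. Its arguments: {"type":"object","properties":{"commands":{"type":"array","items":{"type":"array","items":{"type":"number"}}},"force":{"type":"number"}},"required":["commands"]}

```bash
mkdir -p pics; ls; cat > h.py <<'E'
import numpy as np, cv2
from bench import r
def grab(n,f):
    g=r.grab_frame(n); cv2.imwrite('pics/'+f+'.png',cv2.cvtColor(g['pixels'],cv2.COLOR_RGB2BGR)); np.savez('pics/'+f+'.npz',**g); return g
def ray(g,u,v):
    f=192/np.tan(np.radians(float(g['vfov']))/2); T=np.array(g['world_to_cam']);R=T[:3,:3];c=-R.T@T[:3,3]
    return c,R.T@np.array([(u-g['cx'])/f,(v-g['cy'])/f,1])
def onz(g,u,v,z):
    c,d=ray(g,u,v); return c+d*(z-c[2])/d[2]
def proj(g,p):
    f=192/np.tan(np.radians(float(g['vfov']))/2); T=np.array(g['world_to_cam']);q=T[:3,:3]@np.array(p)+T[:3,3]
    return q[:2]/q[2]*f+np.array([g['cx'],g['cy']])
E
python3 - <<'E'
from h import *
print(r.get_obs())
for n in ['scene','top','wrist']:
    g=grab(n,n+'0'); T=g['world_to_cam'];print(n,g['vfov'],g['cx'],g['cy'],-T[:3,:3].T@T[:3,3],T[2,:3])
E
```

```text
pics
{'clock': 0.0, 'joints': array([ 1.21692446,  0.47780066,  0.02233033,  1.55645341, -0.01148421,
        1.10929636, -0.08308245]), 'qvel': array([-1.89018960e-03, -1.07116788e-03,  7.83128098e-04, -1.52113254e-03,
       -6.03641051e-04, -1.88033915e-03, -2.74899785e-06]), 'tau': array([ 7.30100764e-04, -5.96436274e+01,  1.60831690e+00, -2.81185913e+01,
        1.24618207e-02,  9.42971790e-03, -5.51646302e-07]), 'tcp_pos': array([ 0.16407334, -0.65414456,  0.23032434]), 'orientation': array([-3.11611277e+00, -3.84951922e-01,  5.78366263e-04]), 'contact_force': array([ 0.29833141, -0.65979788,  0.81424563]), 'moment': array([-0.02173991,  0.02404312,  0.01698311]), 'grip_width': 0.0851176077411929}
scene 51.48377211888976 257.19853669595585 188.98410974564692 [ 1.2583269  -0.2957169   0.82382925] [-0.65860377  0.26866217 -0.70289524]
top 49.348980084566335 253.3777999933288 195.52826211058894 [ 0.46300597 -0.02866817  1.37334567] [ 0.07471182  0.0231824  -0.99693567]
wrist 63.205062306328855 259.897142333331 188.84465127880372 [ 0.24283719 -0.63474674  0.37372063] [-0.30571499 -0.07459975 -0.94919609]
```

View pics/scene0.png

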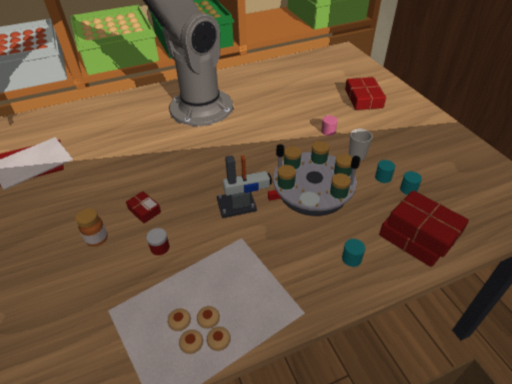

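View pics/top0.png

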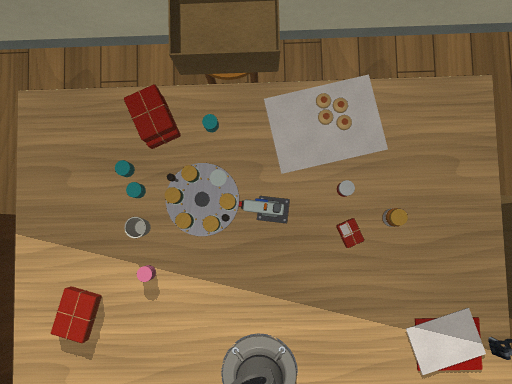

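View pics/wrist0.png

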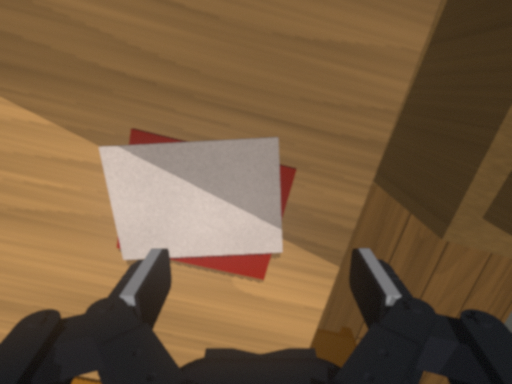

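```bash
python3 - <<'E'
import cv2
a=cv2.imread('pics/top0.png');cv2.imwrite('pics/topz.png',cv2.resize(a[145:255,150:310],None,fx=5,fy=5,interpolation=cv2.INTER_CUBIC))
cv2.imwrite('pics/topz2.png',cv2.resize(a[165:255,320:420],None,fx=6,fy=6,interpolation=cv2.INTER_CUBIC))
a=cv2.imread('pics/scene0.png');cv2.imwrite('pics/scz.png',cv2.resize(a[130:260,200:370],None,fx=4.5,fy=4.5,interpolation=cv2.INTER_CUBIC))
E
```

```text
(no output)
```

View pics/topz.png

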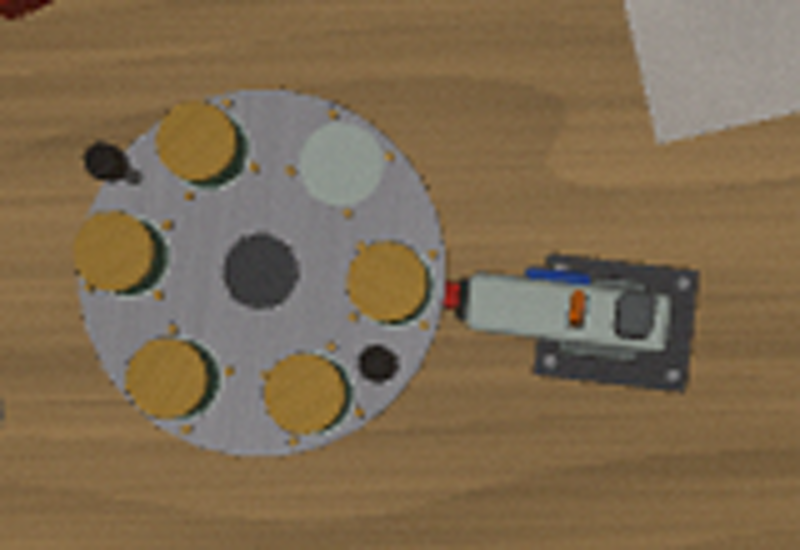

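View pics/scz.png

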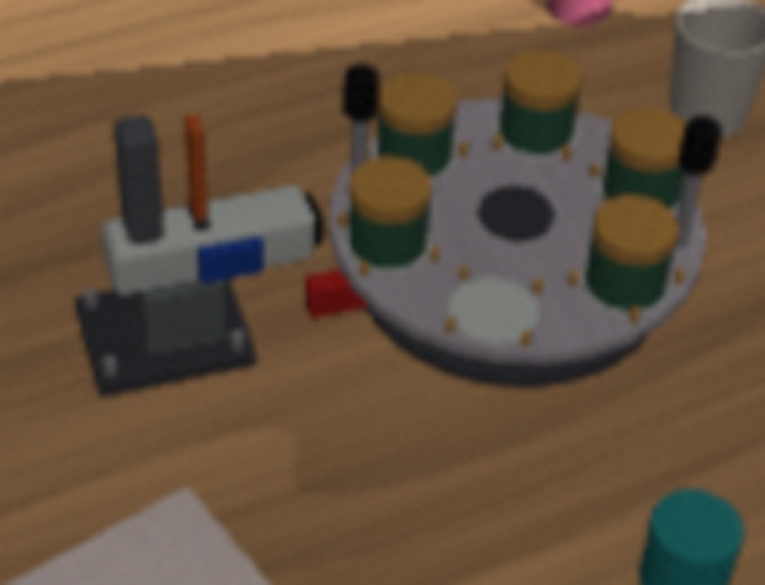

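View pics/topz2.png

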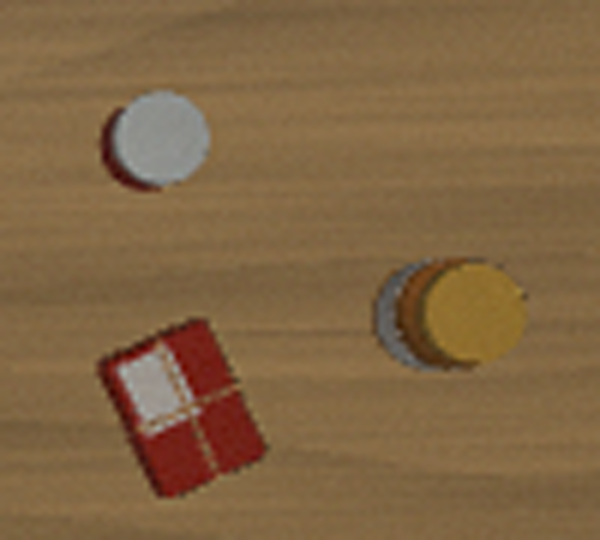

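```bash
cat > m.py <<'E'
from h import *
g=dict(np.load('pics/top0.npz'));P=g['pixels'];hsv=cv2.cvtColor(P,cv2.COLOR_RGB2HSV)
def blob(mask,box):
    m=np.zeros(mask.shape,np.uint8);x0,y0,x1,y1=box;m[y0:y1,x0:x1]=mask[y0:y1,x0:x1]
    n,l,s,c=cv2.connectedComponentsWithStats(m.astype(np.uint8)); i=1+np.argmax(s[1:,4]); return c[i],s[i]
H,S,V=[hsv[...,i].astype(int) for i in range(3)]
def show(name,mask,box,z):
    c,s=blob(mask,box);p=onz(g,*c,z);print(name,c.round(2),s,p.round(4));return p
tin=show('tin',(S<60)&(V>110),(335,175,360,202),.05)
hub=show('hub',(V<85)&(S<60),(188,185,216,214),.05)
gold=(H>12)&(H<28)&(S>120)
Z=[]
for i,(x,y) in enumerate([(190,174),(173,196),(184,220),(211,224),(228,202)]):
    Z.append(show('g%d'%i,(H>14)&(H<28)&(S>130)&(V>100),(x-11,y-11,x+11,y+11),.1))
Z=np.array(Z)
# centre of six nests: hexagon
def fit(p):pass
from scipy.optimize import least_squares
def res(q):
    cx,cy,a=q
    # order g0..g4 counterclockwise image-> angles +60 each (y left, x up => ccw in world)
    return np.concatenate([Z[i,:2]-(cx+.085*np.cos(a+i*np.pi/3),cy+.085*np.sin(a+i*np.pi/3)) for i in range(5)])
s=least_squares(res,[hub[0],hub[1],0.3]);cx,cy,a=s.x;print('axis',s.x,abs(s.fun).max())
e=a-np.pi/3;print('nest',cx+.085*np.cos(e),cy+.085*np.sin(e),'ang',np.degrees(e), 'station',np.degrees(e-np.pi/3))
show('emptydisc',(S<45)&(V>125),(205,165,232,192),.05)
show('postnear',(V<60),(218,210,234,226),.146)
show('postfar',(V<60),(164,170,178,184),.146)
show('red',(H<8)&(S>150),(234,195,248,212),.03)
show('orange',((H<14)&(S>150)),(256,196,272,218),.17)
show('grip',(V<100)&(S<60),(270,200,284,216),.175)
E
python3 m.py
```

```text
tin [346.49 187.41] [339 180  16  16 188] [ 0.5797 -0.2931  0.05  ]
hub [201.65 198.79] [195 192  15  15 170] [0.5564 0.1671 0.05  ]
g0 [188.72 172.59] [181 165  16  16 195] [0.6348 0.1983 0.1   ]
g1 [171.89 194.94] [164 188  17  15 198] [0.5672 0.2512 0.1   ]
g2 [182.78 220.21] [175 213  16  16 197] [0.4888 0.2186 0.1   ]
g3 [210.37 223.25] [203 216  16  16 199] [0.4773 0.1343 0.1   ]
g4 [226.94 200.94] [220 194  15  15 191] [0.5441 0.0822 0.1   ]
axis [0.55587601 0.16648322 0.38675175] 0.00047674443701029023
nest 0.6230021073506974 0.11433835482234386 ang -37.840756735429885 station -97.84075673542988
emptydisc [216.96 179.62] [205 165  27  27 565] [0.6163 0.117  0.05  ]
postnear [224.98 217.32] [222 214   7   7  40] [0.4931 0.085  0.146 ]
postfar [170.92 177.23] [167 174  10   7  53] [0.6163 0.2433 0.146 ]
red [239.87 203.67] [239 201   3   6  15] [0.5386 0.0468 0.03  ]
orange [264.93 205.93] [264 203   3   7  14] [ 0.5222 -0.0332  0.17  ]
grip [276.72 205.04] [270 200  14  13 119] [ 0.5236 -0.067   0.175 ]
```

```bash
cat >> h.py <<'E'
from scipy.spatial.transform import Rotation as Ro
def to(p,ang=None):
    o=r.get_obs();R=Ro.from_rotvec(o['orientation']);M=R.as_matrix()
    print('t%.2f'%o['clock'],'tcp',o['tcp_pos'].round(4),'w%.4f'%o['grip_width'],'F',o['contact_force'].round(1),'zax',M[:,2].round(4),'yang %.2f'%np.degrees(np.arctan2(M[1,1],M[0,1])),'j',o['joints'].round(2))
    if ang is not None:
        a=np.radians(ang); y=np.array([np.cos(a),np.sin(a),0])
        if y@M[:,1]<0:y=-y
        z=np.array([0,0,-1.]);T=np.stack([np.cross(y,z),y,z],1)
        d=Ro.from_matrix(M.T@T).as_rotvec();print('turn',d.round(4),'deg',np.degrees(np.linalg.norm(d)).round(2)); M=T
    if p is not None: print('shift (after turn)',(M.T@(np.array(p)-o['tcp_pos'])).round(4))
E
python3 - <<'E'
from h import *
to([.5797,-.2931,.2],-37.84)
g=dict(np.load('pics/top0.npz'))
for u,v,z in [(350,233,.034),(398,217,.09),(135,227,.08)]:print(onz(g,u,v,z))
# scene check
s=dict(np.load('pics/scene0.npz'))
for n,p in dict(tin=[.5797,-.2931,.05],nest=[.623,.1143,.05],hub=[.5559,.1665,.05],postn=[.4934,.0859,.146],postf=[.6184,.2471,.146],grip=[.5236,-.067,.175]).items():print(n,proj(s,p).round(1))
E
```

```text
t0.15 tcp [ 0.1641 -0.6543  0.2305] w0.0853 F [ 1.1 -0.6  0.6] zax [-4.0e-04  1.3e-03 -1.0e+00] yang -75.92 j [ 1.22  0.48  0.02  1.56 -0.01  1.11 -0.08]
turn [-1.400e-03 -4.000e-04 -6.646e-01] deg 38.08
shift (after turn) [0.5402 0.1066 0.0305]
[ 0.43558346 -0.30117095  0.034     ]
[ 0.48146188 -0.43703225  0.09      ]
[0.47209248 0.37196804 0.08      ]
tin [156.2 234.5]
nest [309.3 198.3]
hub [314.2 177.4]
postn [280.  145.5]
postf [356.1 156.9]
grip [230.4 158.8]
```

Call:
{"op": "play_rows", "data": {
  "commands": [
    [0.085,0,0,0,0,0,-0.1108],
    [0.085,0,0,0,0,0,-0.1108],
    [0.085,0,0,0,0,0,-0.1108],
    [0.085,0,0,0,0,0,-0.1108],
    [0.085,0,0,0,0,0,-0.1108]
  ],
  "force": 30
}}

```text
clock: 0.57
tcp_pos: [0.1642, -0.6545, 0.2309]
orientation: [-2.89, -1.231, -0.0]
contact_force: [-0.3, 0.8, 0.2]
grip_width: 0.0848
```

Call:
{"op": "play_rows", "data": {
  "commands": [
    [0.085,0,0,0,0,0,-0.1108],
    [0.085,0.036,0.0071,0.002,0,0,0],
    [0.085,0.036,0.0071,0.002,0,0,0],
    [0.085,0.036,0.0071,0.002,0,0,0],
    [0.085,0.036,0.0071,0.002,0,0,0]
  ]
}}

```text
clock: 0.98
tcp_pos: [0.2757, -0.5571, 0.2229]
orientation: [-2.822, -1.38, -0.0]
contact_force: [-0.2, -0.4, -0.4]
grip_width: 0.0852
```

Call:
{"op": "play_rows", "data": {
  "commands": [
    [0.085,0.036,0.0071,0.002,0,0,0],
    [0.085,0.036,0.0071,0.002,0,0,0],
    [0.085,0.036,0.0071,0.002,0,0,0],
    [0.085,0.036,0.0071,0.002,0,0,0],
    [0.085,0.036,0.0071,0.002,0,0,0]
  ]
}}

```text
clock: 1.4
tcp_pos: [0.4143, -0.4366, 0.2131]
orientation: [-2.822, -1.381, 0.0]
contact_force: [-0.5, -0.2, -0.6]
grip_width: 0.0848
```

Call:
{"op": "play_rows", "data": {
  "commands": [
    [0.085,0.036,0.0071,0.002,0,0,0],
    [0.085,0.036,0.0071,0.002,0,0,0],
    [0.085,0.036,0.0071,0.002,0,0,0],
    [0.085,0.036,0.0071,0.002,0,0,0],
    [0.085,0.036,0.0071,0.002,0,0,0]
  ]
}}

```text
clock: 1.82
tcp_pos: [0.5528, -0.3162, 0.203]
orientation: [-2.821, -1.381, 0.001]
contact_force: [-0.1, -0.9, -0.0]
grip_width: 0.085
```

Call:
{"op": "play_rows", "data": {
  "commands": [
    [0.085,0.036,0.0071,0.002,0,0,0],
    [0.085,0,0,0,0,0,0],
    [0.085,0,0,0,0,0,0],
    [0.085,0,0,0,0,0,0]
  ]
}}

```text
clock: 2.15
tcp_pos: [0.579, -0.2939, 0.2008]
orientation: [-2.821, -1.381, 0.002]
contact_force: [-0.9, -0.7, 0.0]
grip_width: 0.085
```

```bash
python3 - <<'E'
from h import *
to([.5797,-.2931,.010],-37.84)
g=grab('wrist','w1');print(proj(g,[.5797,-.2931,.05]),proj(g,[.5797,-.2931,0.01]))
E
```

```text
t2.15 tcp [ 0.579  -0.2939  0.2008] w0.0850 F [-0.9 -0.7  0. ] zax [-1.2e-03 -3.0e-04 -1.0e+00] yang -37.83 j [ 0.57  0.48 -0.27  1.64  0.15  1.05 -0.41]
turn [-0.0008  0.001   0.0002] deg 0.07
shift (after turn) [1.100e-03 1.000e-04 1.908e-01]
[260.00998058 171.71026303] [260.0620703  162.12376493]
```

View pics/w1.png

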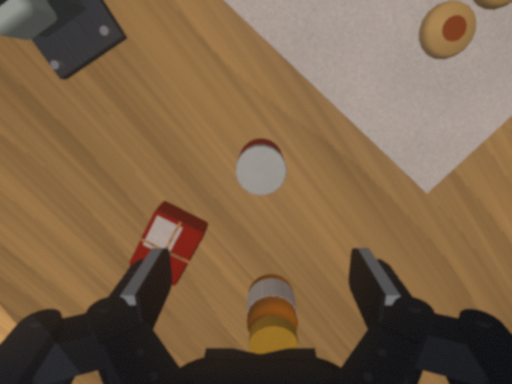

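```bash
python3 - <<'E'
from h import *
g=dict(np.load('pics/w1.npz'));h=cv2.cvtColor(g['pixels'],cv2.COLOR_RGB2HSV).astype(int)
m=np.zeros((384,512),np.uint8);m[125:210,225:300]=((h[...,1]<50)&(h[...,2]>120))[125:210,225:300]
n,l,s,c=cv2.connectedComponentsWithStats(m);i=1+np.argmax(s[1:,4]);print(c[i],s[i],onz(g,*c[i],.05))
g=dict(np.load('pics/scene0.npz'));h=cv2.cvtColor(g['pixels'],cv2.COLOR_RGB2HSV).astype(int)
m=np.zeros((384,512),np.uint8);m[220:260,140:175]=((h[...,1]<60)&(h[...,2]>110))[220:260,140:175]
n,l,s,c=cv2.connectedComponentsWithStats(m);i=1+np.argmax(s[1:,4]);print(c[i],s[i],onz(g,*c[i],.05))
E
```

```text
[260.45268139 169.69821241] [ 236  146   50   49 1902] [ 0.58128146 -0.29176246  0.05      ]
[155.91111111 235.09333333] [147 228  19  15 225] [ 0.5811511  -0.29411931  0.05      ]
```

Call:
{"op": "play_rows", "data": {
  "commands": [
    [0.085,0.0015,0,0.03,0,0,0],
    [0.085,0,0,0.035,0,0,0],
    [0.085,0,0,0.035,0,0,0],
    [0.085,0,0,0.03,0,0,0],
    [0.085,0,0,0.025,0,0,0]
  ]
}}

```text
clock: 2.62
tcp_pos: [0.578, -0.2942, 0.0441]
orientation: [-2.823, -1.377, 0.004]
contact_force: [1.0, 0.1, 0.6]
grip_width: 0.0853
```

Call:
{"op": "play_rows", "data": {
  "commands": [
    [0.085,0,0,0.02,0,0,0],
    [0.085,0,0,0.015,0,0,0],
    [0.085,0,0,0,0,0,0],
    [0.04,0,0,0,0,0,0],
    [0.04,0,0,0,0,0,0]
  ]
}}

```text
clock: 3.03
tcp_pos: [0.5812, -0.2933, 0.0128]
orientation: [2.821, 1.379, 0.002]
contact_force: [0.1, -0.1, -0.3]
grip_width: 0.0633
```

Call:
{"op": "play_rows", "data": {
  "commands": [
    [0.04,0,0,0,0,0,0],
    [0.04,0,0,0,0,0,0],
    [0.04,0,0,0,0,0,0],
    [0.04,0,0,0,0,0,0],
    [0.04,0,0,0,0,0,0]
  ]
}}

```text
clock: 3.45
tcp_pos: [0.5816, -0.2931, 0.0132]
orientation: [2.819, 1.38, 0.003]
contact_force: [-0.2, -0.6, 7.0]
grip_width: 0.0495
```

```bash
python3 - <<'E'
from h import *
to([.5805,-.293,.2])
g=grab('wrist','w2')
E
```

```text
t3.45 tcp [ 0.5816 -0.2931  0.0132] w0.0495 F [-0.2 -0.6  7. ] zax [ 0.0026 -0.0016 -1.    ] yang -37.84 j [ 0.54  0.7  -0.23  1.74  0.23  0.72 -0.47]
shift (after turn) [-0.0006 -0.0004 -0.1868]
```

View pics/w2.png

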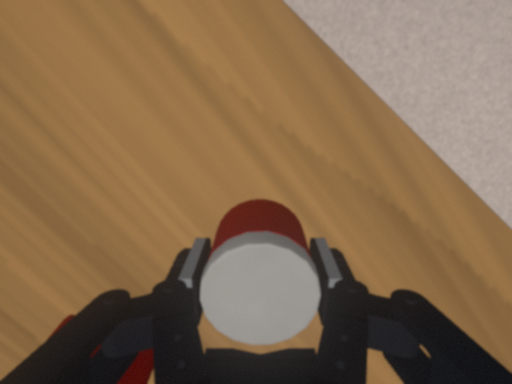

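Call:
{"op": "play_rows", "data": {
  "commands": [
    [0.04,0,0,-0.01,0,0,0],
    [0.04,0,0,-0.02,0,0,0],
    [0.04,0,0,-0.03,0,0,0],
    [0.04,0,0,-0.035,0,0,0],
    [0.04,0,0,-0.035,0,0,0]
  ]
}}

```text
clock: 3.92
tcp_pos: [0.5797, -0.2919, 0.1428]
orientation: [-2.82, -1.381, 0.001]
contact_force: [1.6, -0.1, -1.4]
grip_width: 0.0491
```

Call:
{"op": "play_rows", "data": {
  "commands": [
    [0.04,0,0,-0.035,0,0,0],
    [0.04,0,0,-0.025,0,0,0],
    [0.04,0,0,0,0,0,0],
    [0.04,0,0,0,0,0,0]
  ]
}}

```text
clock: 4.25
tcp_pos: [0.5812, -0.2925, 0.2038]
orientation: [2.819, 1.38, 0.004]
contact_force: [-0.7, -0.3, -2.2]
grip_width: 0.0494
```

```bash
python3 - <<'E'
from h import *
g=dict(np.load('pics/w2.npz'));h=cv2.cvtColor(g['pixels'],cv2.COLOR_RGB2HSV).astype(int)
m=np.zeros((384,512),np.uint8);m[225:348,195:325]=((h[...,1]<50)&(h[...,2]>120))[225:348,195:325]
n,l,s,c=cv2.connectedComponentsWithStats(m);i=1+np.argmax(s[1:,4]);print(c[i],s[i]);print('circle centre by eye',onz(g,260.5,289,.05))
to([.623,.1143,.2],-37.84)
E
```

```text
[259.28185488 292.84038919] [ 200  242  120  103 9661]
circle centre by eye [ 0.58395839 -0.29077818  0.05      ]
t4.25 tcp [ 0.5812 -0.2925  0.2038] w0.0494 F [-0.7 -0.3 -2.2] zax [ 0.0035 -0.0017 -1.    ] yang -37.82 j [ 0.57  0.48 -0.28  1.63  0.15  1.05 -0.41]
turn [ 0.0038 -0.0008  0.0003] deg 0.23
shift (after turn) [ 0.3469 -0.2166  0.0038]
```

Call:
{"op": "play_rows", "data": {
  "commands": [
    [0.04,0.02,-0.0125,0,0,0,0],
    [0.04,0.03,-0.0187,0,0,0,0],
    [0.04,0.03,-0.0187,0,0,0,0],
    [0.04,0.03,-0.0187,0,0,0,0],
    [0.04,0.03,-0.0187,0,0,0,0]
  ]
}}

```text
clock: 4.67
tcp_pos: [0.5959, -0.1265, 0.1995]
orientation: [-2.82, -1.38, 0.004]
contact_force: [0.6, 0.2, -2.1]
grip_width: 0.049
```

Call:
{"op": "play_rows", "data": {
  "commands": [
    [0.04,0.03,-0.0187,0,0,0,0],
    [0.04,0.03,-0.0187,0,0,0,0],
    [0.04,0.03,-0.0187,0,0,0,0],
    [0.04,0.03,-0.0187,0,0,0,0],
    [0.04,0.03,-0.0187,0,0,0,0]
  ]
}}

```text
clock: 5.08
tcp_pos: [0.6141, 0.049, 0.1995]
orientation: [-2.821, -1.381, 0.005]
contact_force: [0.7, -0.5, -1.6]
grip_width: 0.0493
```

Call:
{"op": "play_rows", "data": {
  "commands": [
    [0.04,0.03,-0.0187,0,0,0,0],
    [0.04,0.0269,-0.0171,0,0,0,0],
    [0.04,0,0,0,0,0,0],
    [0.04,0,0,0,0,0,0],
    [0.04,0,0,0,0,0,0]
  ]
}}

```text
clock: 5.5
tcp_pos: [0.6212, 0.1136, 0.1998]
orientation: [2.821, 1.382, -0.005]
contact_force: [-0.8, -1.1, -2.4]
grip_width: 0.0492
```

```bash
python3 - <<'E'
from h import *
to([.623,.1143,.12],-37.84)
g=grab('wrist','w3');grab('scene','s3')
print('nest',proj(g,[.623,.1143,.05]))
E
```

```text
t5.50 tcp [0.6212 0.1136 0.1998] w0.0492 F [-0.8 -1.1 -2.4] zax [-0.0027 -0.0014 -1.    ] yang -37.82 j [ 0.    0.47 -0.38  1.67  0.2   1.04 -1.1 ]
turn [-0.0013  0.0028  0.0003] deg 0.18
shift (after turn) [0.0017 0.001  0.0798]
nest [261.08319732 171.20081489]
```

View pics/w3.png

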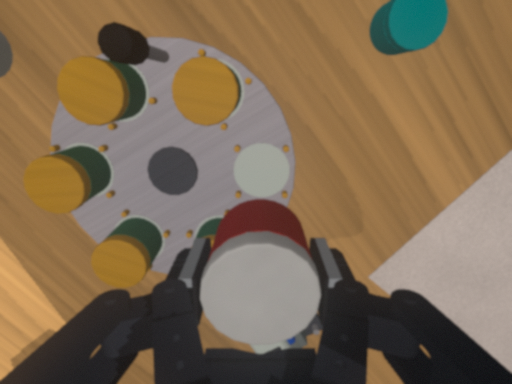

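View pics/s3.png

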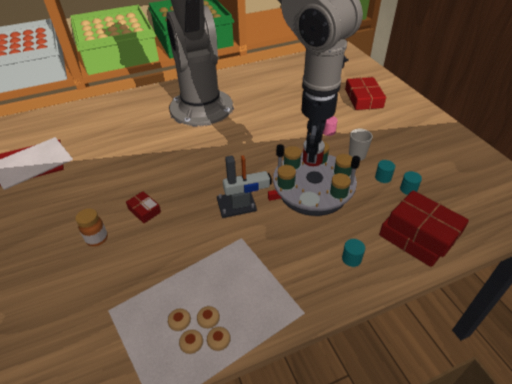

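Call:
{"op": "play_rows", "data": {
  "commands": [
    [0.04,0.0007,0.001,0.02,0,0,0],
    [0.04,0,0,0.03,0,0,0],
    [0.04,0,0,0.03,0,0,0],
    [0.04,0,0,0.025,0,0,0],
    [0.04,0,0,0.015,0,0,0]
  ]
}}

```text
clock: 6.02
tcp_pos: [0.6216, 0.1117, 0.078]
orientation: [-2.823, -1.378, 0.007]
contact_force: [-0.7, 0.3, -1.7]
grip_width: 0.0493
```

Call:
{"op": "play_rows", "data": {
  "commands": [
    [0.04,0,0,0.005,0,0,0],
    [0.04,0,0,0,0,0,0],
    [0.04,0,0,0,0,0,0]
  ]
}}

```text
clock: 6.27
tcp_pos: [0.624, 0.1136, 0.077]
orientation: [2.822, 1.379, 0.001]
contact_force: [0.2, 0.5, -0.1]
grip_width: 0.0493
```

```bash
python3 - <<'E'
from h import *
to([.6224,.1135,.0635],-37.84)
g=grab('wrist','w4');grab('scene','s4')
a=cv2.imread('pics/s4.png');cv2.imwrite('pics/s4z.png',cv2.resize(a[130:240,240:370],None,fx=5,fy=5,interpolation=cv2.INTER_CUBIC))
R=.0226
a=np.radians(-37.84);e=np.array([np.cos(a),np.sin(a)]);t=np.array([-e[1],e[0]])
for i in(-1,1):
  for j in (-1,1):
    q=np.array([.623,.1143])+R*(i*e+j*t);print(proj(g,[*q,.059]))
E
```

```text
t6.27 tcp [0.624  0.1136 0.077 ] w0.0493 F [ 0.2  0.5 -0.1] zax [ 8.e-04 -1.e-04 -1.e+00] yang -37.90 j [-0.03  0.61 -0.35  1.76  0.27  0.82 -1.16]
turn [ 0.0007 -0.0004 -0.0011] deg 0.08
shift (after turn) [-0.0011 -0.0011  0.0135]
[219.63609823 269.15002219]
[216.28856027 197.6921917 ]
[295.60374459 269.14613245]
[298.53454098 197.6812829 ]
```

View pics/w4.png

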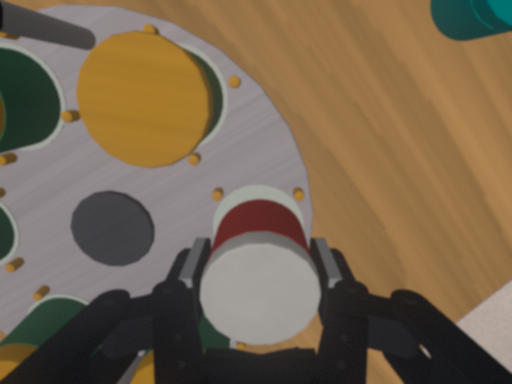

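View pics/s4z.png

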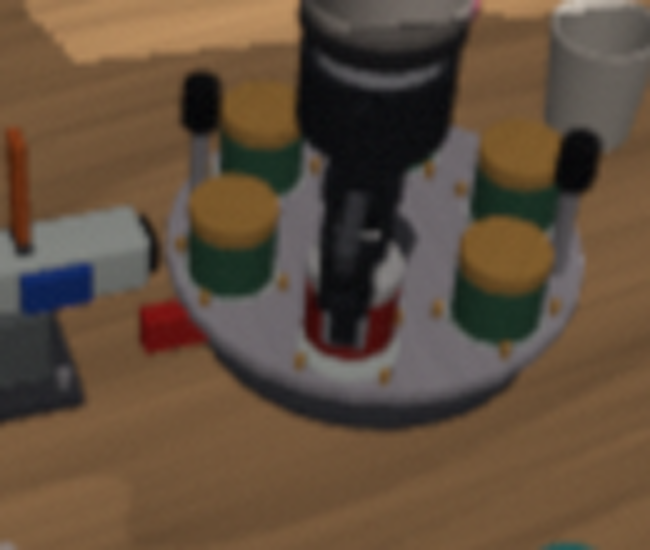

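Call:
{"op": "play_rows", "data": {
  "commands": [
    [0.04,0,-0.0008,0.005,0,0,0],
    [0.04,0,0,0.004,0,0,0],
    [0.04,0,0,0.002,0,0,0],
    [0.04,0,0,0,0,0,0],
    [0.04,0,0,0,0,0,0]
  ]
}}

```text
clock: 6.78
tcp_pos: [0.6226, 0.1149, 0.0651]
orientation: [-2.821, -1.382, 0.001]
contact_force: [-0.4, -0.0, -1.8]
grip_width: 0.0493
```

Call:
{"op": "play_rows", "data": {
  "commands": [
    [0.04,0,0,0.0015,0,0,0],
    [0.04,0,0,0,0,0,0],
    [0.04,0,0,0,0,0,0]
  ]
}}

```text
clock: 7.03
tcp_pos: [0.6227, 0.1149, 0.0638]
orientation: [-2.822, -1.381, 0.0]
contact_force: [0.8, -0.2, -1.1]
grip_width: 0.0496
```

```bash
python3 - <<'E'
from h import *
to([.623,.1143,.0635],-37.84)
E
```

```text
t7.03 tcp [0.6227 0.1149 0.0638] w0.0496 F [ 0.8 -0.2 -1.1] zax [-0. -0. -1.] yang -37.83 j [-0.03  0.62 -0.34  1.77  0.28  0.8  -1.17]
turn [-0.      0.      0.0002] deg 0.01
shift (after turn) [-0.0004  0.0006  0.0003]
```

Call:
{"op": "play_rows", "data": {
  "commands": [
    [0.04,0,0,0.0008,0,0,0],
    [0.053,0,0,0,0,0,0],
    [0.058,0,0,0,0,0,0],
    [0.065,0,0,0,0,0,0],
    [0.075,0,0,0,0,0,0]
  ]
}}

```text
clock: 7.45
tcp_pos: [0.6229, 0.115, 0.0632]
orientation: [2.821, 1.381, 0.001]
contact_force: [-0.6, 0.2, 0.1]
grip_width: 0.0745
```

Call:
{"op": "play_rows", "data": {
  "commands": [
    [0.08,0,0,0,0,0,0],
    [0.08,0,0,-0.01,0,0,0],
    [0.08,0,0,-0.02,0,0,0],
    [0.08,0,0,-0.04,0,0,0],
    [0.08,0,0,-0.04,0,0,0]
  ]
}}

```text
clock: 7.87
tcp_pos: [0.6215, 0.1147, 0.1737]
orientation: [-2.82, -1.382, 0.005]
contact_force: [1.4, -0.5, 0.2]
grip_width: 0.0796
```

Call:
{"op": "play_rows", "data": {
  "commands": [
    [0.08,0,0,-0.02,0,0,0],
    [0.08,0,0,0,0,0,0],
    [0.08,0,0,0,0,0,0]
  ]
}}

```text
clock: 8.12
tcp_pos: [0.6237, 0.1152, 0.1953]
orientation: [2.821, 1.381, 0.006]
contact_force: [-0.5, -0.4, -1.0]
grip_width: 0.0801
```

```bash
python3 - <<'E'
from h import *
to(None)
g=grab('wrist','w5');grab('scene','s5')
a=cv2.imread('pics/s5.png');cv2.imwrite('pics/s5z.png',cv2.resize(a[130:240,240:370],None,fx=5,fy=5,interpolation=cv2.INTER_CUBIC))
E
```

```text
t8.12 tcp [0.6237 0.1152 0.1953] w0.0801 F [-0.5 -0.4 -1. ] zax [ 3.8e-03  6.0e-04 -1.0e+00] yang -37.84 j [ 0.    0.47 -0.39  1.68  0.2   1.03 -1.11]
```

View pics/w5.png

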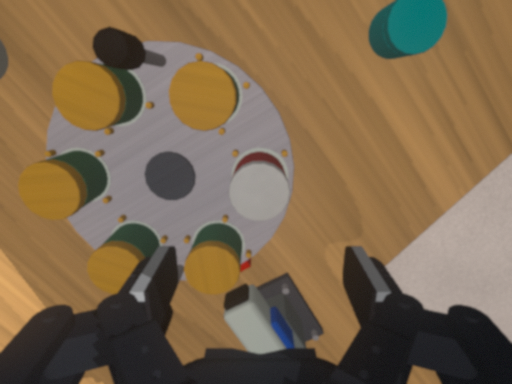

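View pics/s5z.png

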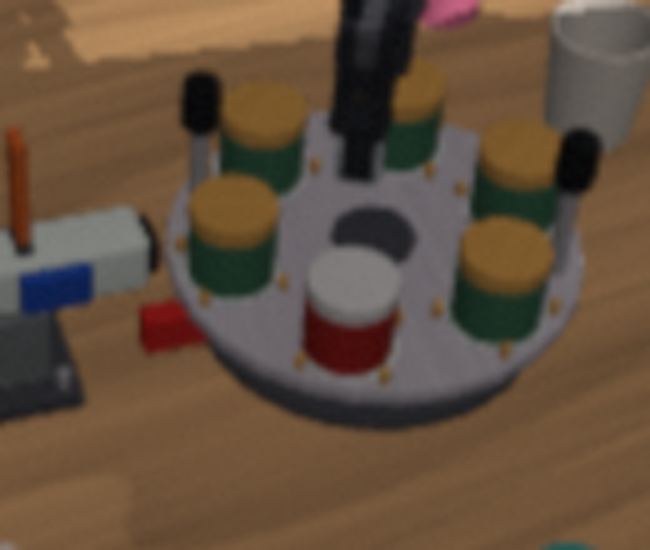

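Call:
{"op": "play_rows", "data": {
  "commands": [
    [0.06,0.02,-0.017,0,0,0,0],
    [0.06,0.03,-0.0255,0,0,0,0],
    [0.06,0.03,-0.0255,0,0,0,0],
    [0.06,0.0205,-0.0172,0,0,0,0],
    [0.06,0,0,0,0,0,0]
  ]
}}

```text
clock: 8.63
tcp_pos: [0.6136, 0.2552, 0.1914]
orientation: [-2.81, -1.393, 0.002]
contact_force: [-0.3, 1.7, -0.2]
grip_width: 0.06
```

Call:
{"op": "play_rows", "data": {
  "commands": [
    [0.06,0,0,0,0,0,0],
    [0.06,0,0,0,0,0,0]
  ]
}}

```text
clock: 8.8
tcp_pos: [0.6166, 0.2453, 0.1914]
orientation: [2.821, 1.381, -0.005]
contact_force: [-0.1, -0.5, 0.2]
grip_width: 0.0598
```

```bash
python3 - <<'E'
from h import *
to([.6184,.2471,.115],-37.84)
g=grab('wrist','w6');print(proj(g,[.6184,.2471,.146]))
E
```

```text
t8.80 tcp [0.6166 0.2453 0.1914] w0.0598 F [-0.1 -0.5  0.2] zax [-0.0022 -0.002  -1.    ] yang -37.85 j [-0.19  0.53 -0.4   1.6   0.23  1.06 -1.31]
turn [-0.0005  0.003  -0.0001] deg 0.17
shift (after turn) [0.0025 0.0003 0.0764]
[260.19855693 211.97611783]
```

View pics/w6.png

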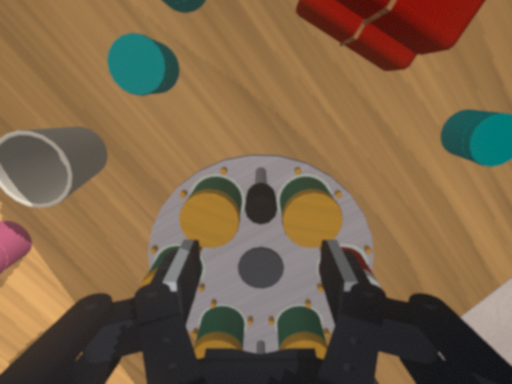

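Call:
{"op": "play_rows", "data": {
  "commands": [
    [0.06,0.0015,0,0.015,0,0,0],
    [0.06,0,0,0.02,0,0,0],
    [0.06,0,0,0.02,0,0,0],
    [0.06,0,0,0.014,0,0,0],
    [0.06,0,0,0.007,0,0,0]
  ]
}}

```text
clock: 9.27
tcp_pos: [0.6173, 0.2452, 0.1144]
orientation: [2.822, 1.378, -0.006]
contact_force: [0.3, -0.5, 0.4]
grip_width: 0.0598
```

Call:
{"op": "play_rows", "data": {
  "commands": [
    [0.06,0,0,0,0,0,0],
    [0.06,0,0,0,0,0,0],
    [0.04,0,0,0,0,0,0],
    [0.03,0,0,0,0,0,0],
    [0.01,0,0,0,0,0,0]
  ],
  "force": 25
}}

```text
clock: 9.68
tcp_pos: [0.6186, 0.2481, 0.1181]
orientation: [2.821, 1.381, 0.003]
contact_force: [0.4, 0.2, -0.6]
grip_width: 0.0242
```

Call:
{"op": "play_rows", "data": {
  "commands": [
    [0.01,0,0,0,0,0,0],
    [0.01,0,0,0,0,0,0],
    [0.01,0,0,0,0,0,0],
    [0.01,0,0,0,0,0,0]
  ]
}}

```text
clock: 10.02
tcp_pos: [0.6187, 0.248, 0.1182]
orientation: [2.821, 1.381, 0.003]
contact_force: [0.2, 0.4, 6.1]
grip_width: 0.0213
```

```bash
python3 - <<'E'
from h import *
to([.6184,.2471,.115],-37.84)
g=grab('wrist','w7')
E
```

```text
t10.02 tcp [0.6187 0.248  0.1182] w0.0213 F [0.2 0.4 6.1] zax [ 1.8e-03  5.0e-04 -1.0e+00] yang -37.83 j [-0.21  0.61 -0.38  1.65  0.27  0.93 -1.35]
turn [ 0.0012 -0.0015  0.0002] deg 0.11
shift (after turn) [-0.0009  0.0003  0.0032]
```

View pics/w7.png

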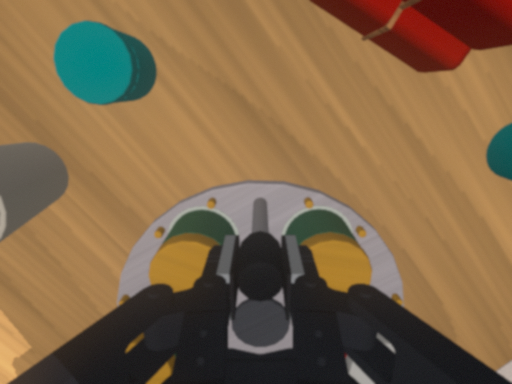

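Call:
{"op": "play_rows", "data": {
  "commands": [
    [0.01,-0.00014,0.00534,0,0,0,0.05236],
    [0.01,-0.00014,0.00534,0,0,0,0.05236],
    [0.01,-0.00014,0.00534,0,0,0,0.05236],
    [0.01,-0.00014,0.00534,0,0,0,0.05236],
    [0.01,-0.00014,0.00534,0,0,0,0.05236]
  ]
}}

```text
clock: 10.48
tcp_pos: [0.6371, 0.2297, 0.1182]
orientation: [-2.978, -0.999, -0.002]
contact_force: [-2.1, -0.4, 6.9]
grip_width: 0.0213
```

Call:
{"op": "play_rows", "data": {
  "commands": [
    [0.01,0,0,0,0,0,0],
    [0.01,0,0,0,0,0,0]
  ]
}}

```text
clock: 10.65
tcp_pos: [0.6372, 0.2295, 0.1182]
orientation: [-2.977, -1.001, -0.002]
contact_force: [-1.6, 0.4, 5.2]
grip_width: 0.021
```

```bash
cat >>h.py <<'E'
def pol():
    p=r.get_obs()['tcp_pos'];d=p[:2]-[.5559,.1665];print('r %.4f ang %.2f'%(np.hypot(*d),np.degrees(np.arctan2(d[1],d[0]))))
E
python3 - <<'E'
from h import *
to(None);pol()
E
```

```text
t10.65 tcp [0.6372 0.2295 0.1182] w0.0210 F [-1.6  0.4  5.2] zax [ 0.0013  0.001  -1.    ] yang -52.83 j [-0.22  0.61 -0.31  1.63  0.22  0.94 -1.53]
r 0.1028 ang 37.77
```

Call:
{"op": "play_rows", "data": {
  "commands": [
    [0.01,-0.00014,0.00534,0,0,0,0.05236],
    [0.01,-0.00014,0.00534,0,0,0,0.05236],
    [0.01,-0.00014,0.00534,0,0,0,0.05236],
    [0.01,-0.00014,0.00534,0,0,0,0.05236],
    [0.01,-0.00014,0.00534,0,0,0,0.05236]
  ]
}}

```text
clock: 11.07
tcp_pos: [0.6503, 0.2069, 0.1182]
orientation: [-3.082, -0.601, -0.003]
contact_force: [-1.7, 0.5, 5.7]
grip_width: 0.0211
```

Call:
{"op": "play_rows", "data": {
  "commands": [
    [0.01,-0.00014,0.00534,0,0,0,0.05236],
    [0.01,-0.00014,0.00534,0,0,0,0.05236],
    [0.01,-0.00014,0.00534,0,0,0,0.05236],
    [0.01,-0.00014,0.00534,0,0,0,0.05236],
    [0.01,-0.00014,0.00534,0,0,0,0.05236]
  ]
}}

```text
clock: 11.48
tcp_pos: [0.6575, 0.1802, 0.1182]
orientation: [-3.135, -0.192, -0.003]
contact_force: [-0.8, 0.4, 4.6]
grip_width: 0.0213
```

```bash
python3 - <<'E'
from h import *
to(None);pol()
E
```

```text
t11.48 tcp [0.6575 0.1802 0.1182] w0.0213 F [-0.8  0.4  4.6] zax [ 0.002  0.001 -1.   ] yang -83.00 j [-0.23  0.61 -0.18  1.62  0.13  0.92 -1.91]
r 0.1025 ang 7.67
```

Call:
{"op": "play_rows", "data": {
  "commands": [
    [0.01,-0.00014,0.00534,0,0,0,0.05236],
    [0.01,-0.00014,0.00534,0,0,0,0.05236],
    [0.01,-0.00014,0.00534,0,0,0,0.05236],
    [0.01,-0.00014,0.00534,0,0,0,0.05236],
    [0.01,-0.00014,0.00534,0,0,0,0.05236]
  ]
}}

```text
clock: 11.9
tcp_pos: [0.6575, 0.154, 0.1182]
orientation: [-3.132, 0.218, -0.004]
contact_force: [-0.7, 1.6, 4.2]
grip_width: 0.0213
```

Call:
{"op": "play_rows", "data": {
  "commands": [
    [0.01,0,0,0,0,0,0],
    [0.01,0,0,0,0,0,0],
    [0.01,0,0,0,0,0,0]
  ]
}}

```text
clock: 12.15
tcp_pos: [0.6575, 0.1542, 0.1182]
orientation: [-3.133, 0.213, -0.004]
contact_force: [0.7, 0.7, 6.5]
grip_width: 0.0211
```

```bash
python3 - <<'E'
from h import *
to(None);pol()
E
```

```text
t12.15 tcp [0.6575 0.1542 0.1182] w0.0211 F [0.7 0.7 6.5] zax [ 0.0025  0.0013 -1.    ] yang -97.77 j [-0.24  0.59 -0.12  1.64  0.08  0.91 -2.1 ]
r 0.1023 ang -6.92
```

Call:
{"op": "play_rows", "data": {
  "commands": [
    [0.03,0,0,0,0,0,0],
    [0.05,0,0,0,0,0,0],
    [0.06,0,0,0,0,0,0],
    [0.06,0,0,0,0,0,0],
    [0.06,0,0,-0.015,0,0,0]
  ]
}}

```text
clock: 12.57
tcp_pos: [0.6541, 0.1525, 0.1287]
orientation: [3.132, -0.214, -0.009]
contact_force: [-1.0, -0.7, 0.0]
grip_width: 0.0602
```

Call:
{"op": "play_rows", "data": {
  "commands": [
    [0.06,0,0,-0.03,0,0,0],
    [0.06,0,0,-0.035,0,0,0],
    [0.07,0,0,-0.03,0,0,0],
    [0.08,0,0,0,0,0,0],
    [0.085,0,0,0,0,0,0]
  ]
}}

```text
clock: 12.98
tcp_pos: [0.6576, 0.1535, 0.2292]
orientation: [-3.133, 0.214, -0.006]
contact_force: [-0.1, 0.2, -0.8]
grip_width: 0.0847
```

```bash
python3 - <<'E'
from h import *
grab('top','t8');grab('scene','s8');grab('wrist','w8')
a=cv2.imread('pics/t8.png');cv2.imwrite('pics/t8z.png',cv2.resize(a[145:255,150:310],None,fx=5,fy=5,interpolation=cv2.INTER_CUBIC))
a=cv2.imread('pics/s8.png');cv2.imwrite('pics/s8z.png',cv2.resize(a[130:240,200:370],None,fx=4.5,fy=4.5,interpolation=cv2.INTER_CUBIC))
c=np.array([.5559,.1665]);d=np.array([np.cos(np.radians(-97.84)),np.sin(np.radians(-97.84))])
p=c+d*(.2177+.012);print(p);to([*p,.225],-97.84)
E
```

```text
[ 0.52456726 -0.06105296]
t13.13 tcp [0.6555 0.1529 0.2253] w0.0851 F [-0.3  0.  -0.3] zax [-2.8e-03 -9.0e-04 -1.0e+00] yang -97.82 j [-0.23  0.48 -0.12  1.56  0.06  1.11 -2.08]
turn [0.0013 0.0026 0.0003] deg 0.17
shift (after turn) [-0.1005  0.2298  0.0003]
```

View pics/t8z.png

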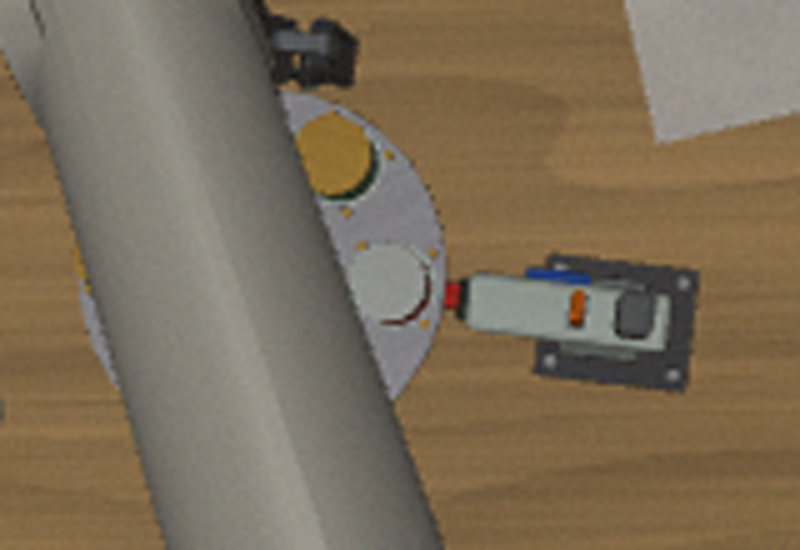

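View pics/s8z.png

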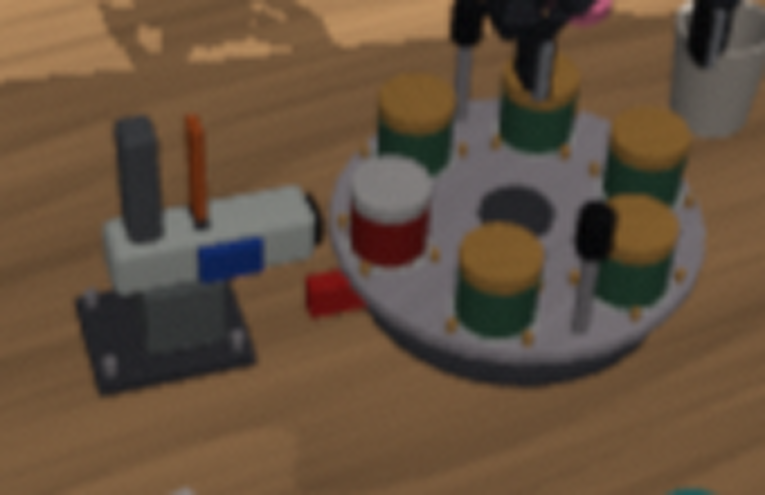

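View pics/w8.png

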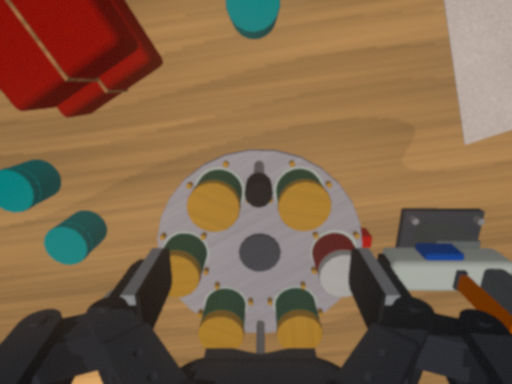

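Call:
{"op": "play_rows", "data": {
  "commands": [
    [0.085,-0.0112,0.0253,0,0,0,0],
    [0.085,-0.0112,0.0253,0,0,0,0],
    [0.085,-0.0112,0.0253,0,0,0,0],
    [0.085,-0.0112,0.0253,0,0,0,0],
    [0.085,-0.0112,0.0253,0,0,0,0]
  ]
}}

```text
clock: 13.55
tcp_pos: [0.5819, 0.0344, 0.2252]
orientation: [3.134, -0.214, -0.005]
contact_force: [0.6, -1.2, 0.5]
grip_width: 0.085
```

Call:
{"op": "play_rows", "data": {
  "commands": [
    [0.085,-0.0112,0.0253,0,0,0,0],
    [0.085,-0.0112,0.0253,0,0,0,0],
    [0.085,-0.0112,0.0253,0,0,0,0],
    [0.085,-0.0109,0.0254,0,0,0,0],
    [0.085,0,0,0,0,0,0]
  ]
}}

```text
clock: 13.97
tcp_pos: [0.522, -0.0647, 0.2253]
orientation: [3.13, -0.226, -0.008]
contact_force: [-0.3, -0.2, -0.2]
grip_width: 0.085
```

Call:
{"op": "play_rows", "data": {
  "commands": [
    [0.085,0,0,0,0,0,0],
    [0.085,0,0,0,0,0,0],
    [0.085,0,0,0,0,0,0]
  ]
}}

```text
clock: 14.22
tcp_pos: [0.5262, -0.0574, 0.2264]
orientation: [-3.134, 0.211, 0.001]
contact_force: [0.4, 0.5, -0.0]
grip_width: 0.085
```

```bash
python3 - <<'E'
from h import *
to([.5248,-.0591,.13],-97.84)
g=grab('wrist','w9')
c=np.array([.5559,.1665]);a=np.radians(-97.84);d=np.array([np.cos(a),np.sin(a)])
print('grip top',proj(g,[*(c+d*.2357),.175]),'trig top',proj(g,[*(c+d*.2017),.17]))
E
```

```text
t14.22 tcp [ 0.5262 -0.0574  0.2264] w0.0850 F [ 0.4  0.5 -0. ] zax [-7.e-04  6.e-04 -1.e+00] yang -97.72 j [ 0.06  0.25 -0.08  1.9   0.02  0.99 -1.74]
turn [-0.0005  0.0008  0.0021] deg 0.13
shift (after turn) [-0.0011  0.0019  0.0964]
grip top [274.72285161 213.50752386] trig top [225.14631383 210.52464115]
```

View pics/w9.png

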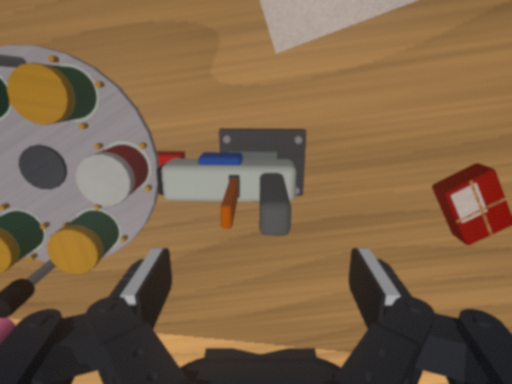

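```bash
python3 - <<'E'
from h import *
g=dict(np.load('pics/top0.npz'))
q=lambda x,y,z:onz(g,150+x/5-.4,145+y/5-.4,z)
c=np.array([.5559,.1665])
def pr(n,p):
    d=p[:2]-c;print(n,p.round(4),'r %.4f ang %.2f'%(np.hypot(*d),np.degrees(np.arctan2(d[1],d[0]))))
B=[q(*k,.01) for k in [(553,253),(698,270),(686,392),(534,374)]]
pr('base',sum(B)/4)
for i,j in [(0,1),(3,2),(1,2),(0,3)]:
    v=B[j]-B[i];print(i,j,np.linalg.norm(v),np.degrees(np.arctan2(v[1],v[0])))
pr('red',q(453,296,.03));pr('muzzle end',q(469,303,.085));pr('barrel tail',q(670,323,.095));pr('grip',q(635,314,.175));pr('trig',q(577,309,.17))
a=cv2.imread('pics/w9.png');cv2.imwrite('pics/w9z.png',cv2.resize(a[120:250,140:320],None,fx=4.4,fy=4.4,interpolation=cv2.INTER_CUBIC))
a=cv2.imread('pics/top0.png');cv2.imwrite('pics/topc.png',cv2.resize(a[190:230,235:295],None,fx=12,fy=12,interpolation=cv2.INTER_CUBIC))
E
```

```text
base [ 0.5193 -0.0602  0.01  ] r 0.2297 ang -99.17
0 1 0.09528728539720267 -98.30128646243986
3 2 0.09949264714912096 -98.25483343721122
1 2 0.07988615512916432 172.557133034439
0 3 0.0800144328322971 169.54391504518077
red [0.5381 0.0457 0.03  ] r 0.1221 ang -98.36
muzzle end [0.5305 0.0329 0.085 ] r 0.1360 ang -100.78
barrel tail [ 0.5144 -0.0902  0.095 ] r 0.2600 ang -99.19
grip [ 0.5169 -0.0665  0.175 ] r 0.2362 ang -99.52
trig [ 0.5209 -0.0333  0.17  ] r 0.2029 ang -99.94
```

View pics/w9z.png

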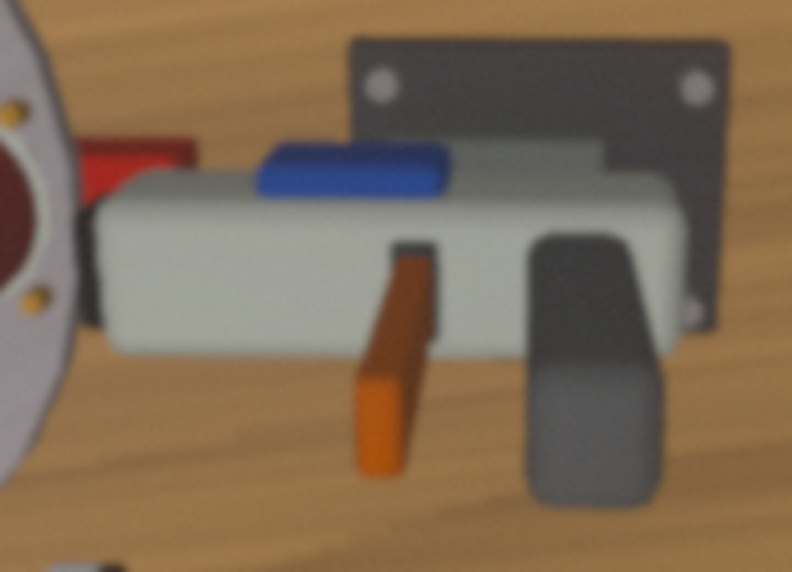

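View pics/topc.png

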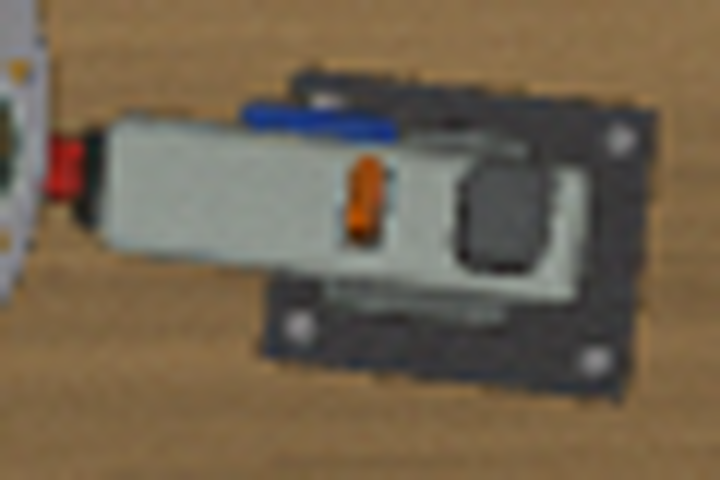

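```bash
python3 - <<'E'
from h import *
g=dict(np.load('pics/w9.npz'))
print(onz(g,275.2,218.9,.175),onz(g,227,217,.17))
s=dict(np.load('pics/scene0.npz'))
print(onz(s,200+136/4.5-.4,130+125/4.5-.4,.175),onz(s,200+194/4.5-.4,130+119/4.5-.4,.17))
to([.5182,-.0585,.13],-97.84)
E
```

```text
[ 0.51976999 -0.06684787  0.175     ] [ 0.52342517 -0.03377458  0.17      ]
[ 0.51789436 -0.06646141  0.175     ] [ 0.520687  -0.0327891  0.17     ]
t14.27 tcp [ 0.5262 -0.0573  0.2265] w0.0853 F [-0.1  1.1  0. ] zax [-6.e-04  5.e-04 -1.e+00] yang -97.70 j [ 0.06  0.25 -0.08  1.9   0.02  0.99 -1.74]
turn [-0.0004  0.0007  0.0024] deg 0.15
shift (after turn) [-0.0078  0.0023  0.0965]
```

Call:
{"op": "play_rows", "data": {
  "commands": [
    [0.085,-0.0077,0.002,0,0,0,0.002],
    [0.085,0,0,0.015,0,0,0],
    [0.085,0,0,0.02,0,0,0],
    [0.085,0,0,0.02,0,0,0],
    [0.085,0,0,0.02,0,0,0]
  ]
}}

```text
clock: 14.68
tcp_pos: [0.5178, -0.059, 0.1513]
orientation: [-3.134, 0.216, -0.001]
contact_force: [0.3, 0.2, 0.4]
grip_width: 0.0849
```

Call:
{"op": "play_rows", "data": {
  "commands": [
    [0.085,0,0,0.014,0,0,0],
    [0.085,0,0,0.007,0,0,0],
    [0.085,0,0,0,0,0,0],
    [0.085,0,0,0,0,0,0]
  ]
}}

```text
clock: 15.02
tcp_pos: [0.518, -0.0594, 0.1312]
orientation: [-3.134, 0.217, 0.0]
contact_force: [1.4, -0.9, 0.5]
grip_width: 0.085
```

```bash
python3 - <<'E'
from h import *
to([.5182,-.0588,.13],-97.84)
grab('wrist','w10')
E
```

```text
t15.02 tcp [ 0.518  -0.0594  0.1312] w0.0850 F [ 1.4 -0.9  0.5] zax [-2.e-04  1.e-04 -1.e+00] yang -97.91 j [ 0.06  0.35 -0.08  2.01  0.04  0.78 -1.75]
turn [-0.      0.0002 -0.0012] deg 0.07
shift (after turn) [ 0.0001 -0.0006  0.0012]
```

View pics/w10.png

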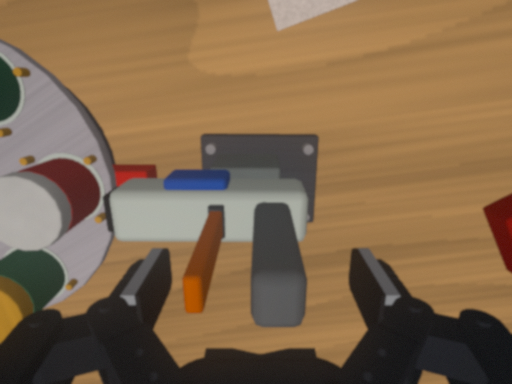

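Call:
{"op": "play_rows", "data": {
  "commands": [
    [0.07,0,0,0,0,0,0],
    [0.06,0,0,0,0,0,0],
    [0.055,0,0,0,0,0,0],
    [0.05,0,0,0,0,0,0],
    [0.046,0,0,0,0,0,0]
  ],
  "force": 45
}}

```text
clock: 15.48
tcp_pos: [0.5199, -0.0558, 0.1327]
orientation: [-3.13, 0.213, -0.006]
contact_force: [-0.4, 11.2, 7.7]
grip_width: 0.0459
```

```bash
python3 - <<'E'
from h import *
to([.5182,-.0588,.13],-97.84)
grab('wrist','w11')
E
```

```text
t15.48 tcp [ 0.5199 -0.0558  0.1327] w0.0459 F [-0.4 11.2  7.7] zax [ 0.0039  0.0041 -1.    ] yang -97.80 j [ 0.06  0.35 -0.08  2.01  0.03  0.78 -1.75]
turn [-0.0046 -0.0033  0.0008] deg 0.33
shift (after turn) [-0.0013  0.0032  0.0027]
```

View pics/w11.png

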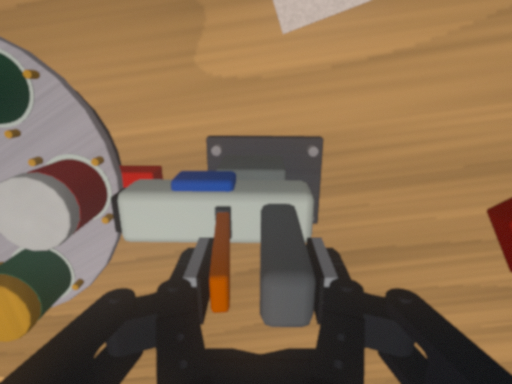

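Call:
{"op": "play_rows", "data": {
  "commands": [
    [0.042,0,0.001,0,0,0,0],
    [0.038,0,0.001,0,0,0,0],
    [0.034,0,0,0,0,0,0],
    [0.03,0,0,0,0,0,0],
    [0.026,0,0,0,0,0,0]
  ]
}}

```text
clock: 15.95
tcp_pos: [0.5195, -0.0592, 0.1334]
orientation: [-3.131, 0.216, -0.006]
contact_force: [-3.2, 5.0, 13.3]
grip_width: 0.0365
```

Call:
{"op": "play_rows", "data": {
  "commands": [
    [0.02,0,0,0,0,0,0],
    [0.02,0,0,0,0,0,0],
    [0.02,0,0,0,0,0,0],
    [0.02,0,0,0,0,0,0],
    [0.02,0,0,0,0,0,0]
  ]
}}

```text
clock: 16.37
tcp_pos: [0.5195, -0.0592, 0.1334]
orientation: [-3.131, 0.216, -0.006]
contact_force: [-3.4, 5.9, 13.9]
grip_width: 0.0361
```

```bash
python3 - <<'E'
from h import *
to([.5182,-.0588,.13],-97.84)
grab('wrist','w12')
E
```

```text
t16.37 tcp [ 0.5195 -0.0592  0.1334] w0.0361 F [-3.4  5.9 13.9] zax [ 0.004   0.0028 -1.    ] yang -97.90 j [ 0.06  0.35 -0.08  2.01  0.03  0.78 -1.75]
turn [-0.0034 -0.0036 -0.001 ] deg 0.29
shift (after turn) [-0.0014 -0.0002  0.0034]
```

View pics/w12.png

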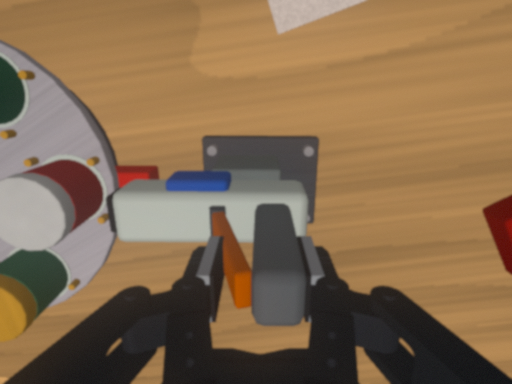

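Call:
{"op": "play_rows", "data": {
  "commands": [
    [0.02,0,0,0,0,0,0],
    [0.02,0,0,0,0,0,0],
    [0.02,0,0,0,0,0,0],
    [0.02,0,0,0,0,0,0]
  ],
  "force": 65
}}

```text
clock: 16.75
tcp_pos: [0.5195, -0.0595, 0.1335]
orientation: [-3.131, 0.217, -0.006]
contact_force: [-3.8, 3.5, 16.8]
grip_width: 0.0359
```

```bash
python3 - <<'E'
from h import *
to(None)
s=grab('scene','s12');a=cv2.imread('pics/s12.png');cv2.imwrite('pics/s12z.png',cv2.resize(a[110:240,200:370],None,fx=4.5,fy=4.5,interpolation=cv2.INTER_CUBIC))
E
```

```text
t16.75 tcp [ 0.5195 -0.0595  0.1335] w0.0359 F [-3.8  3.5 16.8] zax [ 0.004   0.0028 -1.    ] yang -97.93 j [ 0.06  0.35 -0.08  2.01  0.03  0.78 -1.75]
```

View pics/s12z.png

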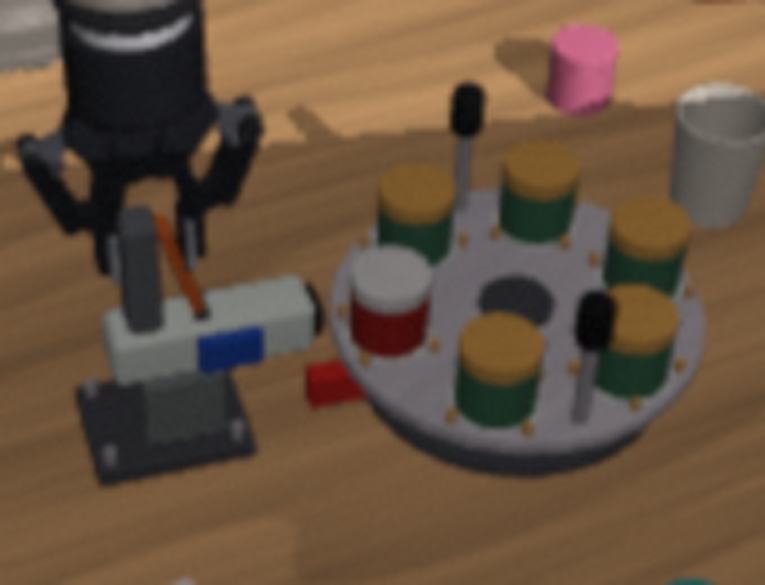

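```bash
python3 - <<'E'
from h import *
s=dict(np.load('pics/s12.npz'))
a=onz(s,200+163/4.5-.4,110+219/4.5-.4,.168);print(a, a-[.5207,-.0328,.168])
g=dict(np.load('pics/w12.npz'));g1=dict(np.load('pics/w10.npz'))
a=onz(g,243,297,.167);b=onz(g1,195,300,.17);print(a,b,a-b)
E
```

```text
[ 0.51943765 -0.05123609  0.168     ] [-1.26235433e-03 -1.84360886e-02  2.77555756e-17]
[ 0.51736524 -0.05180437  0.167     ] [ 0.5211443  -0.03347621  0.17      ] [-0.00377906 -0.01832816 -0.003     ]
```

Call:
{"op": "play_rows", "data": {
  "commands": [
    [0.02,0,0,0,0,0,0],
    [0.02,0,0,0,0,0,0],
    [0.02,0,0,0,0,0,0],
    [0.02,0,0,0,0,0,0]
  ],
  "force": 95
}}

```text
clock: 17.13
tcp_pos: [0.5194, -0.0598, 0.1336]
orientation: [-3.131, 0.218, -0.006]
contact_force: [-4.3, 3.0, 16.8]
grip_width: 0.0347
```

Call:
{"op": "play_rows", "data": {
  "commands": [
    [0.02,0,0,0,0,0,0],
    [0.02,0,0,0,0,0,0],
    [0.02,0,0,0,0,0,0]
  ],
  "force": 115
}}

```text
clock: 17.38
tcp_pos: [0.5194, -0.06, 0.1338]
orientation: [-3.131, 0.219, -0.006]
contact_force: [-5.5, 2.2, 18.6]
grip_width: 0.0339
```

Call:
{"op": "play_rows", "data": {
  "commands": [
    [0.02,0,0,0,0,0,0],
    [0.02,0,0,0,0,0,0]
  ]
}}

```text
clock: 17.55
tcp_pos: [0.5194, -0.06, 0.1338]
orientation: [-3.131, 0.219, -0.006]
contact_force: [-4.5, 0.9, 18.0]
grip_width: 0.034
```

```bash
python3 - <<'E'
from h import *
to(None)
grab('wrist','w13');grab('scene','s13');a=cv2.imread('pics/s13.png');cv2.imwrite('pics/s13z.png',cv2.resize(a[110:240,200:370],None,fx=4.5,fy=4.5,interpolation=cv2.INTER_CUBIC))
A=cv2.imread('pics/w12.png').astype(int);B=cv2.imread('pics/w13.png').astype(int)
cv2.imwrite('pics/cmp.png',np.hstack([cv2.resize(X[190:330,190:330].astype(np.uint8),None,fx=2.8,fy=2.8) for X in (A,B)]))
E
```

```text
t17.55 tcp [ 0.5194 -0.06    0.1338] w0.0340 F [-4.5  0.9 18. ] zax [ 0.0041  0.0028 -1.    ] yang -98.00 j [ 0.06  0.35 -0.08  2.01  0.03  0.78 -1.75]
```

View pics/cmp.png

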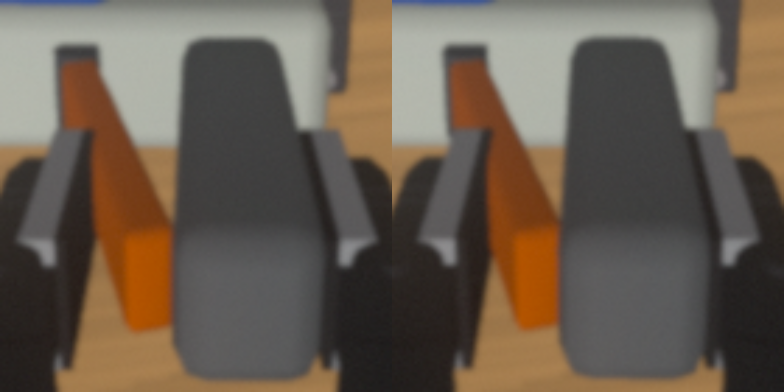

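Call:
{"op": "play_rows", "data": {
  "commands": [
    [0.04,0,0,0,0,0,0],
    [0.05,0,0,0,0,0,0],
    [0.06,0,0,0,0,0,0],
    [0.07,0,0,0,0,0,0],
    [0.085,0,0,0,0,0,0]
  ],
  "force": 45
}}

```text
clock: 18.07
tcp_pos: [0.5179, -0.0618, 0.1313]
orientation: [3.134, -0.217, 0.001]
contact_force: [-0.1, -0.1, 0.6]
grip_width: 0.0801
```

Call:
{"op": "play_rows", "data": {
  "commands": [
    [0.085,0,0,0,0,0,0],
    [0.085,0,0,0,0,0,0],
    [0.085,0,0,-0.015,0,0,0],
    [0.085,0,0,-0.03,0,0,0],
    [0.085,0,0,-0.035,0,0,0]
  ]
}}

```text
clock: 18.48
tcp_pos: [0.516, -0.062, 0.2103]
orientation: [3.134, -0.218, -0.007]
contact_force: [1.1, 0.1, -0.4]
grip_width: 0.0849
```

Call:
{"op": "play_rows", "data": {
  "commands": [
    [0.085,0,0,-0.035,0,0,0],
    [0.085,0,0,-0.02,0,0,0],
    [0.085,0,0,0,0,0,0],
    [0.085,0,0,0,0,0,0]
  ]
}}

```text
clock: 18.82
tcp_pos: [0.5183, -0.0621, 0.2672]
orientation: [3.134, -0.219, 0.005]
contact_force: [-0.5, 0.3, -0.5]
grip_width: 0.085
```

```bash
python3 - <<'E'
from h import *
to(None)
g=grab('wrist','w14');grab('scene','s14');a=cv2.imread('pics/s14.png');cv2.imwrite('pics/s14z.png',cv2.resize(a[110:240,200:370],None,fx=4.5,fy=4.5,interpolation=cv2.INTER_CUBIC))
E
```

```text
t18.82 tcp [ 0.5183 -0.0621  0.2672] w0.0850 F [-0.5  0.3 -0.5] zax [ 2.9e-03 -3.0e-04 -1.0e+00] yang -97.98 j [ 0.06  0.19 -0.07  1.87  0.02  1.07 -1.73]
```

View pics/w14.png

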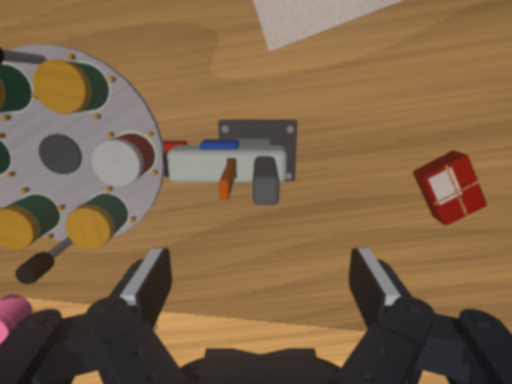

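View pics/s14z.png

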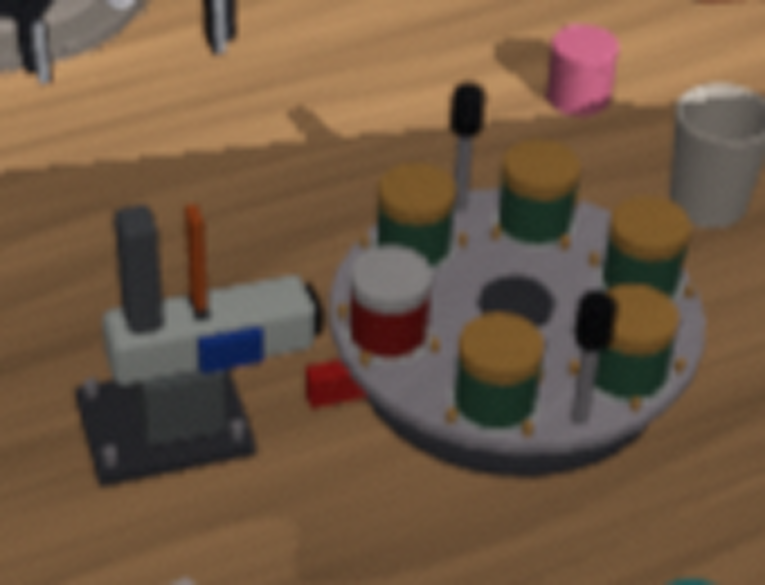

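View pics/s14.png

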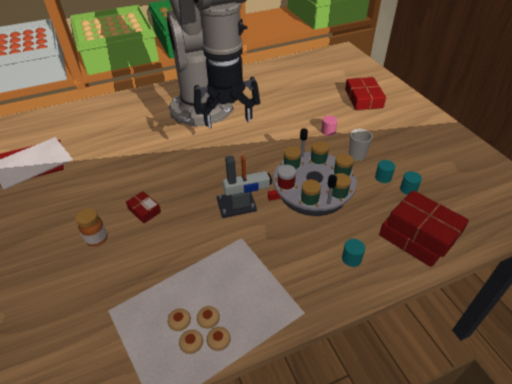

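```bash
python3 - <<'E'
from h import *
print(r.hand_in())
E
```

```text
the job is handed in; nothing more can be done
None
```

The job is done and handed in at about 19 s on the robot's clock, against the 51 s limit. The red tin went upright into the empty nest. I let go of it, turned the carousel one click clockwise by its far post, squeezed the trigger once and let it spring back.

**Last checks**
- **Tins:** the pictures show the red tin upright at the coder's station and all five green tins in their nests.
- **Bystanders:** the jar, packet and cup look unmoved.
- **Turn:** I stopped the post about 1° short of the station and let go, expecting the detent to pull it home. I did not measure the angle again afterwards.
- **Trigger:** it stands upright again, and the gripper is raised clear and touching nothing.

**Disagreements**
- **Coder position:** my first top-view estimate of the grip was about 7 mm off sideways, because base-plate pixels got into the mask. I re-measured it in three views, which agreed to within 3 mm, before moving the fingers in.
- **Wrist camera:** it reads about 3 mm off along the tool's x axis compared with the other views. I allowed for this when placing the tin.
- **Full squeeze:** the opening was 36 mm at 45 N and reached the expected 34 mm only at 115 N. The trigger's tilt hardly changed between 45 N and 115 N, so I take it to have been at its stop. From the pictures at the lower forces I estimated 0.26 to 0.27 rad, slightly under the stated 0.28, with an error of about 0.02.

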